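# Push the pin rack through the gated chute

### The job

Push the rack of pins along the chute until it is fully home against the end stop, using only the fingers: with one fingertip press the long bar beside the chute to hold the sprung gate down before the rack reaches it, and keep it down while you push the rack until the whole rack is past. The rack must not touch the gate, must stay flat on the chute floor and is never lifted; then let the gate spring shut behind it and take the hand clear, leaving everything else on the bench alone.

Things in the scene. Friction and masses are not known exactly. Their poses are not given: they have to be found in the camera images.
- chute: Straight open-topped chute on a fixed stand. Origin on the bench under the gate slot; z up, y = rack travel (to the end stop), x = across, towards the press bar. Floor at z = 60 mm; side walls 4 mm thick, inner faces x = -33 and +33 mm, tops z = 80 mm. Open start at y = -235 mm.
- gate_slot (a point): Point on the chute floor (z = 60 mm, mid-width) where the gate's tongue comes up through a slot across the chute: chute y = 0. The tongue is 6 mm thick along y; shut it stands 20 to 35 mm above the floor and blocks the rack, and it lifts whatever stands over it.
- stop_face (a point): Foot of the end stop's face, mid-width on the chute floor, at chute y = 145 mm. The stop's top is at z = 96 mm. When the rack is home its leading face is here and its centre is at chute y = 90 mm.
- rack_mid (a point): Centre of the loose rack, half-way up (22.5 mm above the chute floor), axes as the chute's. Aluminium, two rows of four upright steel pins; 60 mm wide (x), 110 mm long (y), 45 mm high, flat end plates 55 mm either side of centre along y; 0.35 to 0.65 kg. Starts in the chute with its leading face 30 to 90 mm before the gate slot.
- gate (a joint): Angle of the sprung gate, rad: 0 = shut (up), growing as its press bar is pushed down, hard stop at 0.30. Above 0.20 the tongue is wholly below the chute floor; 0.25 is a good angle to hold. Hinge line parallel to chute y, at chute x = 140, z = 50 mm. The bar needs about 3 N to start, 6 N fully down; let go, it springs shut.
- press_bar (a point): Mid-width of the top of the gate's press bar, level with the slot (chute y = 0). Flat steel strip 30 mm wide along the chute, just outside the wall, from 215 mm before this point to 50 mm past it (along y); press it anywhere. Top at chute z = 103 mm shut (x = 69 mm), 84 mm at 0.25 rad (x = 58 mm, level), 80 mm at 0.30 rad.
- hammer: Bystander, to be left where it is: a bench hammer lying flat. Origin: on its underside.
- screwdriver: Bystander, to be left where it is: a screwdriver lying flat. Origin: on its underside.
- frame: Bystander, to be left where it is: a square frame of 12 mm steel tube, 130 x 130 x 12 mm, lying flat. Origin: on its underside.
- flange: Bystander, to be left where it is: a flat aluminium ring, 90 mm across, 10 mm thick. Origin: on its underside.
- can: Bystander, to be left where it is: an upright steel can, 56 mm across, 85 mm high. Origin: on its underside.
- block: Bystander, to be left where it is: a dark steel block 50 x 30 x 30 mm, between the robot and the chute. Origin: on its underside.
- bush: Bystander, to be left where it is: a brass flanged bush, 36 mm across at the foot, 40 mm high, standing near the end stop. Origin: on its underside.

How it is judged:
By the outcome, as a careful person would: the job done as asked, in the order asked, and still so for the second after the job is handed in, with the robot touching nothing.
It also fails if it takes over 45 s, if anything falls off the work surface, if the arm or the gripper's body presses on something with over 40 N, if the wrist force passes 120 N, or if a joint passes its speed limit or range.

### The arm

A 7-joint arm with a two-finger parallel gripper is mounted at the origin on the work surface. World frame = base frame: x ahead of the robot, y to its left, z up, the work surface at z = 0. Lengths are in m, angles in rad, forces in N, time in s.
With the tool pointing down it reaches from about 0.4 to 0.875 m from the base axis. Payload 19.3 kg.
Tool frame: the origin (TCP) lies on the centre line of the jaws, within the pads' length; the fingertips stand 25 mm ahead of it and the grasp point (between the pads) lies 6 mm ahead of it (tips_ahead is the distance from the TCP to the fingertips, in m); z points along the fingers, y is the direction in which the jaws open and shut (so a half turn about z gives the same grasp; the last joint's range is limited). The gripper opens to 85 mm and grips with 20 to 120 N. Pads are 22 mm wide; open, the fingers measure 114 mm over their backs; the gripper's body (76 mm by 85 mm) begins 54 mm behind the grasp point. The pads swing forward as they close: fully open they stand 13 mm farther back than shut.
Start: joints at [1.188, 0.521, -0.036, 1.599, 0.021, 1.021, -0.113], TCP at [0.192, -0.595, 0.256] pointing down, gripper open.
Joint ranges: [-2.91, 2.91], [-0.3, 2.13], [-1.5, 1.42], [0.17, 2.43], [-1.26, 4.41], [0.16, 1.93], [-2.52, 2.52]. Speed limits (rad/s): [1.89, 1.89, 2.39, 2.39, 3.01, 3.01, 3.01].

### API

Orientations are given as [roll, pitch, yaw] about the fixed x, y, z axes, in that order (R = Rz(yaw) Ry(pitch) Rx(roll)).
In Python, from workcell import observe, grab_frame, job_done, outline_of, tips_ahead gives the robot as it stands. The module is installed in compiled form; this text tells all that it offers.
- The arm moves only by the tool move_arm, never from a script. Its argument "motion" is a list of rows, each a list of 2 entries, a list of its own where there are three numbers: the shift along the world's x, y, z in mm, then the turn, a rotation vector about the world's x, y, z in rad. A call has 1 to 12 rows; each row is the pose to reach, as a shift and turn from the pose commanded when the call began; what a row does not reach only later rows make up. A row lasts 1/8 s, in which the tool goes at most 62.5 mm and 10.7 degrees, less where a joint would pass 70% of its speed; a pose out of reach is approached as far as the arm can. A call with a gripper value outside its range is refused whole. "jaw" is the finger opening in mm, from 0 to 85.4, set as the call begins (left out, the last holds). The fingers move at their own pace and stop on an object; "grip_force" is the grip in N (left out, the last holds). Time passes only in rows, so rows that repeat a pose let the fingers close. It gives the time, the measured TCP pose, the force and the opening at its end, in the units of the state.
- observe(): the state, without advancing time (a new reading comes with each control period).
- grab_frame(name): name is "scene" or "top"; returns a dict with "frame" (420x560x3 uint8, red, green, blue), "fx", "fy", "cx", "cy" (pixels), "dist" ([k1, k2, p1, p2, k3] as OpenCV has them; the pictures are not rectified), "T" (4x4, takes a point from camera to world coordinates). Camera axes: x right, y down, z forward; pixel columns grow to the right and rows downward; lengths in m; the calibration is good to about 2 mm. A picture is of the moment at which its call begins. There is no depth.
- job_done(): hands the job in, once; it reports no verdict.
Trained networks look in the newest picture that a camera, given by its name, has taken for a name from the list of things; names that differ only in an ending like _2 or _b are one class to them, and where a whole thing is asked for, a point or a joint stands for the part that bears it (a point fixed in the world has none). Each returns a list of dicts, best first, with "score" (0 to 1); they miss things now and then, are a little off and sometimes report something else, mostly with a low value. They report only what shows in the picture. A call takes as long as a camera call.
- outline_of(label, camera): "pixels" (420x560 bool, what is visible of it) and "pixel" ([column, row] in pixels, amid what is visible of it).
The state is a dict: "clock": time; "qpos": joint angles; "qd": joint speeds; "joint_efforts": joint torques, N m; "position": TCP position; "tool_rot": TCP orientation; "force": force on the tool from outside, world axes, zero at the start; "moment": the same for the moment, N m; "grip_width": finger opening in m.
Only numpy, scipy, OpenCV 4.12 (cv2) and the standard library are available. Lean on these libraries where they do the work, as an engineer would, in place of code of your own. Each camera call takes 0.05 s, during which the arm holds its last target.

## Working session

There is one attempt and no reset: what is moved stays moved. The work goes in short steps, Python scripts to look and compute and a tool call to move; the robot and the scene stay as the last step left them, time stands still between calls to the robot, and variables do not carry over. Pictures are saved under pics/ and viewed, and the job is handed in when it is done.

Besides the shell and the picture viewer there is one more tool, called as a command line: name --argument value ..., lists and objects as JSON in quotes. move_arm: Moves the arm, as the interface text tells. Its arguments: {"type":"object","properties":{"motion":{"type":"array"},"jaw":{"type":"number"},"grip_force":{"type":"number"}},"required":["motion"]}

```bash
mkdir -p pics
cat > h.py <<'E'
import numpy as np,cv2
from workcell import *
def save(n,cam):
    f=grab_frame(cam); cv2.imwrite(f'pics/{n}.png',cv2.cvtColor(f['frame'],cv2.COLOR_RGB2BGR)); return f
def K(f): return np.array([[f['fx'],0,f['cx']],[0,f['fy'],f['cy']],[0,0,1]]),np.array(f['dist'],float)
def onz(f,px,z):
    k,d=K(f); p=cv2.undistortPoints(np.array([[px]],float),k,d)[0,0]
    T=np.array(f['T']); r=T[:3,:3]@np.array([p[0],p[1],1]); o=T[:3,3]
    return o+r*(z-o[2])/r[2]
def proj(f,P):
    k,d=K(f); T=np.linalg.inv(np.array(f['T'])); r,_=cv2.Rodrigues(T[:3,:3])
    return cv2.projectPoints(np.array(P,float).reshape(-1,1,3),r,T[:3,3],k,d)[0][:,0]
E
python3 - <<'E'
from h import *
np.set_printoptions(precision=4,suppress=True)
f=save('s0','scene');g=save('t0','top')
print(f['T'],g['T'],tips_ahead); print(observe())
for c in('scene','top'):
  for l in('chute','rack_mid','gate','press_bar','hammer','can','block','bush','frame','flange','screwdriver'):
    o=outline_of(l,c)
    print(c,l,[(round(float(x['score']),2),np.round(x['pixel']),int(x['pixels'].sum())) for x in o[:2]])
E
```

```text
[[ 0.7581  0.5427 -0.3617  1.0388]
 [ 0.6521 -0.6241  0.4304 -0.5868]
 [ 0.0078 -0.5622 -0.827   1.2367]
 [ 0.      0.      0.      1.    ]] [[-0.0164 -0.9851  0.1713  0.3257]
 [-0.9998  0.015  -0.0095  0.0129]
 [ 0.0068 -0.1715 -0.9852  1.332 ]
 [ 0.      0.      0.      1.    ]] 0.025
{'clock': 0.1, 'qpos': array([ 1.1878,  0.522 , -0.0363,  1.5999,  0.0212,  1.0211, -0.1128]), 'qd': array([-0.0013, -0.0016,  0.0001, -0.0024,  0.0016,  0.0007,  0.0016]), 'joint_efforts': array([  0.0065, -92.8508,   1.9852, -37.0542,   0.0182,   0.0054,
        -0.0001]), 'position': array([ 0.1922, -0.5944,  0.2558]), 'tool_rot': array([-3.1406,  0.0001,  0.3128]), 'force': array([ 0.1335,  0.3971, -0.1319]), 'moment': array([0.0027, 0.0108, 0.0423]), 'grip_width': 0.08554845589434083}
scene chute [(0.9, array([272., 248.]), 9750)]
scene rack_mid [(0.66, array([244., 231.]), 987)]
scene gate [(0.71, array([274., 243.]), 2070)]
scene press_bar [(0.93, array([271., 242.]), 1820)]
scene hammer [(0.81, array([303., 112.]), 687)]
scene can [(0.72, array([243., 231.]), 1085), (0.68, array([361., 268.]),
[... 167 characters left out ...]
63, array([124., 320.]), 594)]
scene screwdriver [(0.67, array([246., 192.]), 224), (0.63, array([179., 372.]), 563)]
top chute [(0.78, array([277., 201.]), 10978)]
top rack_mid [(0.73, array([303., 218.]), 1095)]
top gate [(0.78, array([297., 185.]), 1740)]
top press_bar [(0.64, array([298., 192.]), 2112)]
top hammer [(0.91, array([124., 300.]), 1153)]
top can [(0.88, array([258., 114.]), 509)]
top block [(0.7, array([262., 266.]), 213)]
top bush []
top frame [(0.72, array([ 94., 164.]), 877), (0.42, array([275., 201.]), 11188)]
top flange [(0.65, array([455., 248.]), 565), (0.45, array([257., 265.]), 231)]
top screwdriver [(0.68, array([296., 188.]), 1875), (0.6, array([438., 175.]), 345)]
```

Run:
```python
import cv2
a=cv2.imread('pics/s0.png');b=cv2.imread('pics/t0.png')
cv2.imwrite('pics/s0c.png',cv2.resize(a[150:350,130:400],None,fx=2.9,fy=2.9,interpolation=cv2.INTER_CUBIC))
cv2.imwrite('pics/t0c.png',cv2.resize(b[90:310,140:410],None,fx=2.7,fy=2.7,interpolation=cv2.INTER_CUBIC))
```

```text
(no output)
```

View pics/t0.png

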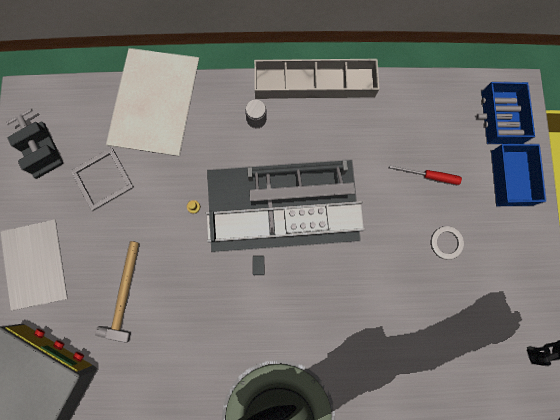

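View pics/s0c.png

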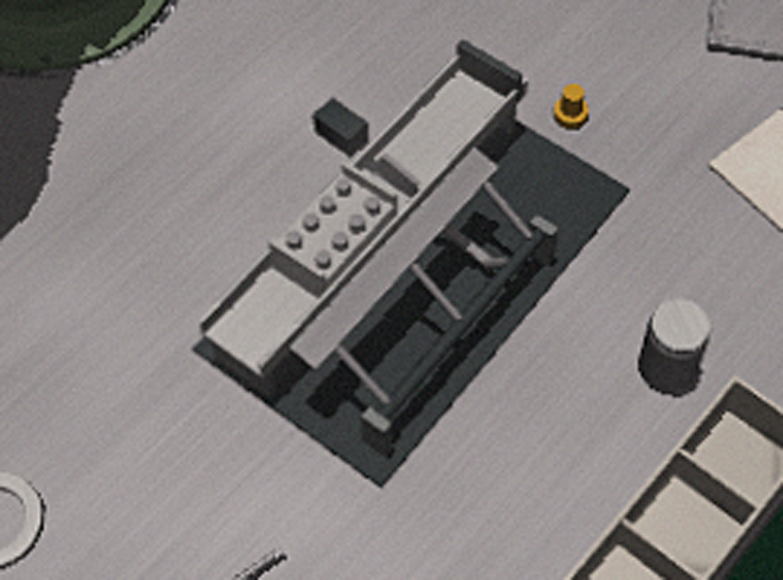

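View pics/t0c.png

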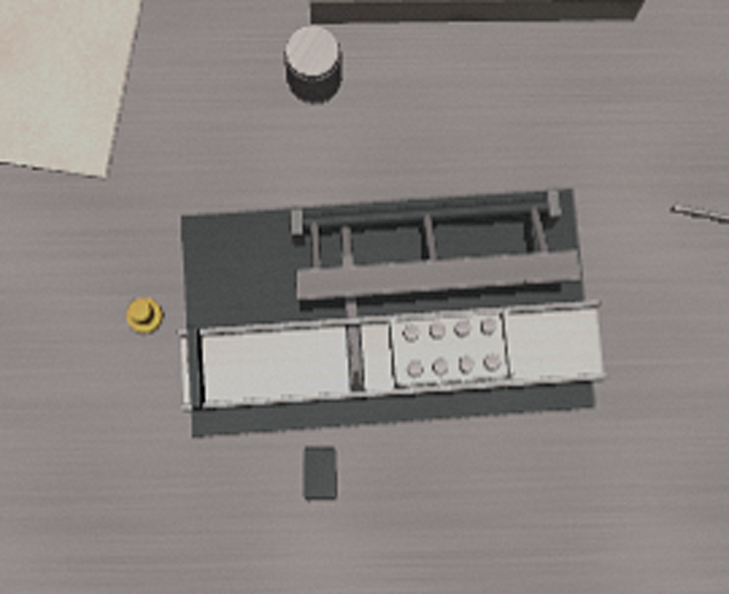

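```bash
cat > fit.py <<'E'
from h import *
from scipy.optimize import least_squares
import json
def W(p,P):
    P=np.atleast_2d(P)/1000.; c,s=np.cos(p[2]),np.sin(p[2])
    return np.c_[p[0]+c*P[:,0]-s*P[:,1],p[1]+s*P[:,0]+c*P[:,1],P[:,2]]
def edges(yr):
    L=[]
    for x in(-37,-33,33,37): L.append([(x,-235,80),(x,145,80)])
    L+= [[(-33,-235,60),(33,-235,60)],[(-33,145,96),(33,145,96)],[(-33,0,60),(33,0,60)]]
    L+= [[(54,-215,103),(54,50,103)],[(84,-215,103),(84,50,103)],[(54,-215,103),(84,-215,103)],[(54,50,103),(84,50,103)]]
    for s in(-55,55): L.append([(-30,yr+s,105),(30,yr+s,105)])
    for s in(-30,30): L.append([(s,yr-55,105),(s,yr+55,105)])
    return L
E
python3 - <<'E'
from fit import *
np.set_printoptions(precision=4,suppress=True)
f=grab_frame('scene');g=grab_frame('top')
to=np.array([140,90]);so=np.array([130,150])
T=[((600,303),(35,-235,80)),((605,378),(-35,-235,80)),((580,252),(84,-215,103)),((582,278),(54,-215,103)),((297,270),(84,50,103)),((298,298),(54,50,103))]
S=[((307,366),(84,-215,103)),((292,347),(54,-215,103)),((497,163),(84,50,103)),((474,150),(54,50,103))]
P=[]
def res(p):
    r=[]
    for cam,o,sc,C in((g,to,2.7,T),(f,so,2.9,S)):
        q=proj(cam,W(p,[c[1] for c in C])); r.append(q-(np.array([c[0] for c in C])/sc+o))
    return np.concatenate(r).ravel()
s=least_squares(res,[.6,0,.05],loss='soft_l1'); p=s.x; print(p,res(p).reshape(-1,2))
# rack trailing/leading top edges in top image (zoomed)
c,sn=np.cos(p[2]),np.sin(p[2])
for nm,cam,o,sc,px in(('lead',g,to,2.7,(392,352)),('trail',g,to,2.7,(507,345)),):
    w=onz(cam,np.array(px)/sc+o,.105)-[p[0],p[1],0]; print(nm,1000*(c*w[0]+sn*w[1]),1000*(-sn*w[0]+c*w[1]))
for yr in(-90,):
  for n,cam,o,sc,(a,b,d,e) in(('t1',g,to,2.7,(90,310,140,410)),('s1',f,so,2.9,(150,350,130,400))):
    im=cv2.resize(cv2.cvtColor(cam['frame'],cv2.COLOR_RGB2BGR)[a:b,d:e],None,fx=sc,fy=sc,interpolation=cv2.INTER_CUBIC)
    for l in edges(yr):
        q=((proj(cam,W(p,l))-o+.5)*sc).astype(int); cv2.line(im,tuple(map(int,q[0])),tuple(map(int,q[1])),(0,0,255),1)
    cv2.imwrite(f'pics/{n}.png',im)
json.dump(list(p),open('p.json','w'))
E
```

```text
[0.4976 0.0089 0.0471] [[ 0.071   0.4072]
 [ 0.7583 -0.2711]
 [-0.5178 -0.8295]
 [-0.1706  1.1541]
 [-0.3415 -1.1684]
 [-0.0563  0.1742]
 [ 1.514   0.0718]
 [-2.5473 -0.0957]
 [ 0.2105  0.6186]
 [-0.8025 -0.5552]]
lead -1.7394783108988632 -33.746951109999586
trail -1.9156436721860133 -140.11801364263417
```

View pics/t1.png

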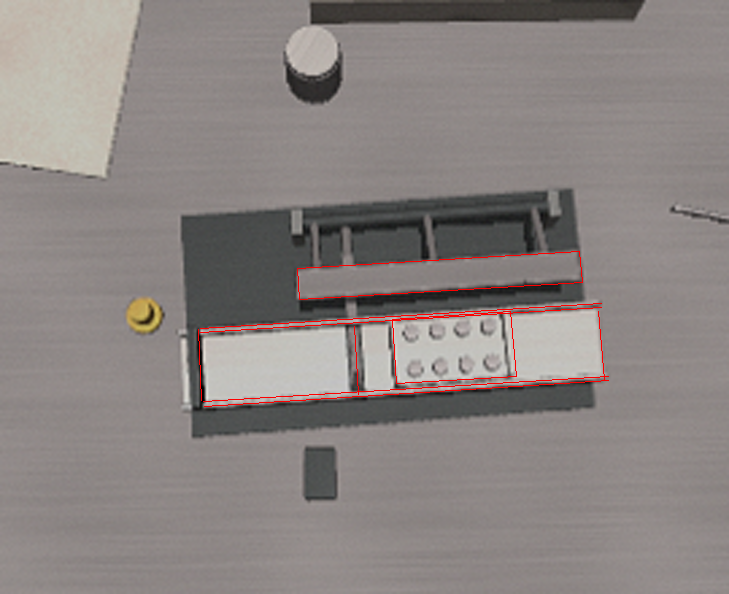

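View pics/s1.png

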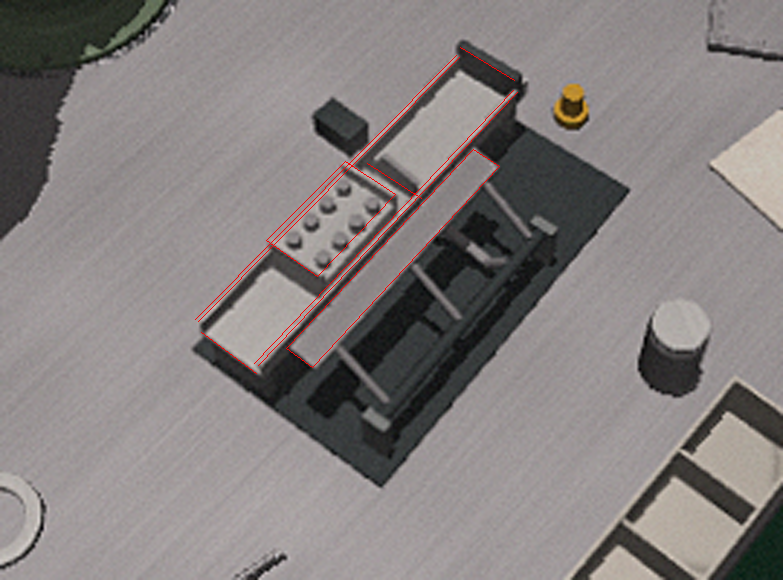

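move_arm --motion '[[[25,32,0],[0,0,0.1]],[[55,70,0],[0,0,0.21]],[[87,110,0],[0,0,0.33]],[[119,151,0],[0,0,0.45]],[[151,192,0],[0,0,0.57]],[[183,232,0],[0,0,0.69]],[[215,273,0],[0,0,0.81]],[[247,313,0],[0,0,0.93]],[[279,353,0],[0,0,1.05]],[[311,393,0],[0,0,1.17]],[[336,425,0],[0,0,1.27]],[[345,437,0],[0,0,1.305]]]' --jaw 50

```text
clock: 2.8
position: [0.5384, -0.1555, 0.2563]
tool_rot: [3.141, -0.001, 1.622]
force: [-0.8, 0.1, -1.1]
grip_width: 0.0505
```

Run:
```python
from h import *
save('s2','scene');save('t2','top');o=observe();print(o['clock'],o['position'],o['tool_rot'],o['grip_width'],o['force'],tips_ahead,o['qpos'])
a=cv2.imread('pics/s2.png');b=cv2.imread('pics/t2.png')
cv2.imwrite('pics/s2c.png',cv2.resize(a[120:350,130:400],None,fx=2.6,fy=2.6))
cv2.imwrite('pics/t2c.png',cv2.resize(b[90:310,140:410],None,fx=2.7,fy=2.7))
```

```text
2.9 [ 0.5377785  -0.15667319  0.25617747] [ 3.14154371e+00 -4.72529000e-04  1.61947674e+00] 0.05005689951618272 [ 0.00646262 -0.97586178  1.1452057 ] 0.025 [ 0.52585274  0.45188884 -0.47536515  1.75620403  0.24057358  0.9914492
  0.00735155]
```

View pics/s2c.png

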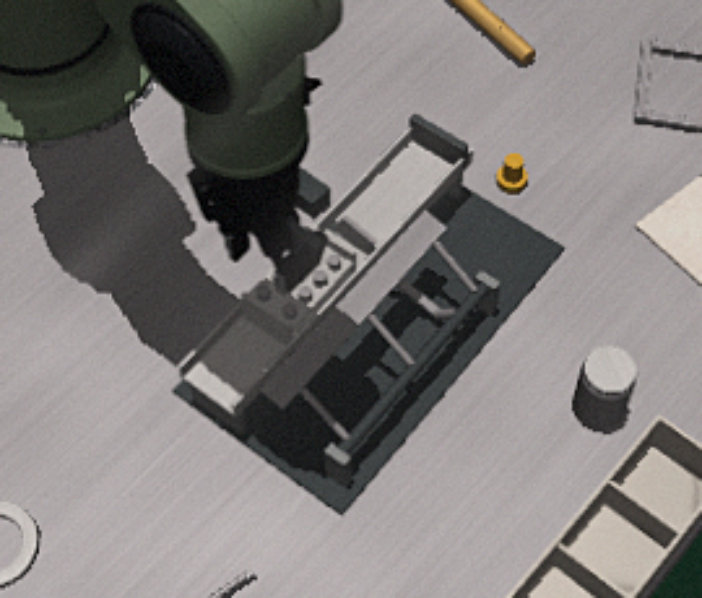

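View pics/t2c.png

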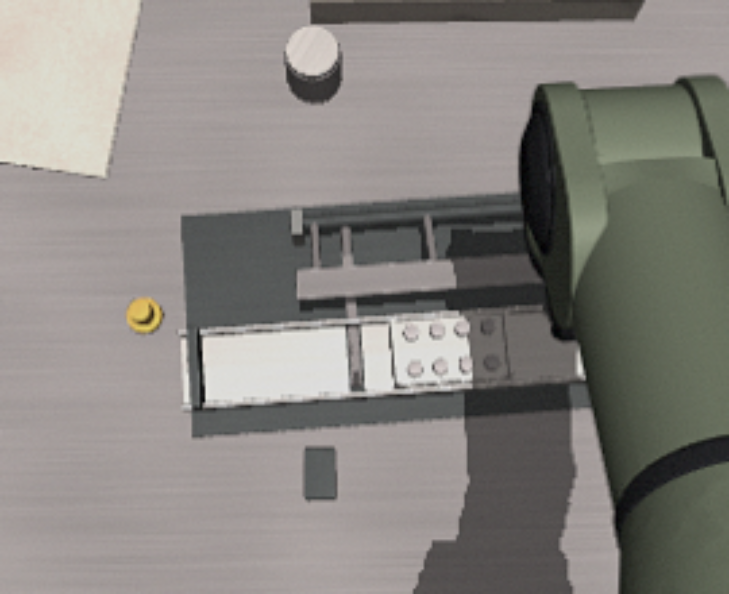

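move_arm --motion '[[[0,0,-12],[0,0,0]],[[0,0,-35],[0,0,0]],[[0,0,-60],[0,0,0]],[[0,0,-85],[0,0,0]],[[0,0,-100],[0,0,0]],[[0,0,-107],[0,0,0]],[[0,0,-107],[0,0,0]]]'

```text
clock: 3.78
position: [0.5372, -0.1579, 0.1493]
tool_rot: [-3.141, 0.0, 1.617]
force: [0.4, -0.6, 0.5]
grip_width: 0.05
```

Run:
```python
from h import *
from fit import W
f=save('s3','scene');o=observe();print(o['clock'],o['position'],o['tool_rot'],o['grip_width'],o['force'],tips_ahead)
p=__import__('json').load(open('p.json'))
im=cv2.resize(f['frame'][130:320,130:400,::-1],None,fx=2.9,fy=2.9,interpolation=cv2.INTER_CUBIC)
t=o['position']-[0,0,.025]; y=o['tool_rot'][2]-np.pi/2
for s in(-1,1):
  for a in(25,39.5):
    c=[];
    for b in(-11,11): c.append(t+np.array([np.cos(y)*s*a-np.sin(y)*b,np.sin(y)*s*a+np.cos(y)*b,0])/1000)
    q=((proj(f,c)-[130,130]+.5)*2.9).astype(int); cv2.line(im,tuple(map(int,q[0])),tuple(map(int,q[1])),(0,0,255),1)
cv2.imwrite('pics/s3c.png',im)
```

```text
3.825 [ 0.53747857 -0.15789133  0.14973796] [3.14105737e+00 2.47922546e-04 1.61741072e+00] 0.049916703512957086 [ 0.27525425 -0.30298796  0.3622567 ] 0.025
```

View pics/s3c.png

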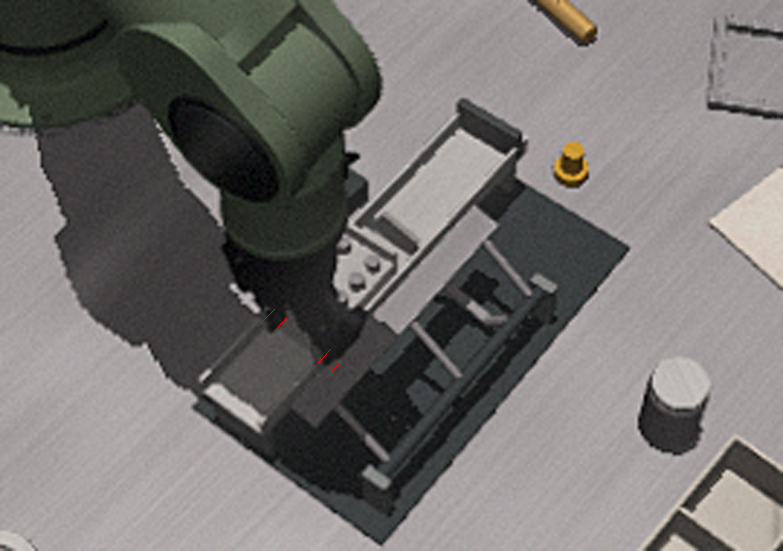

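Run:
```python
from h import *
im=cv2.imread('pics/s3.png')[210:290,190:290]
im=np.clip(255*(im/255.)**.5,0,255).astype('uint8')
cv2.imwrite('pics/s3d.png',cv2.resize(im,None,fx=7,fy=7,interpolation=cv2.INTER_CUBIC))
```

```text
(no output)
```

View pics/s3d.png

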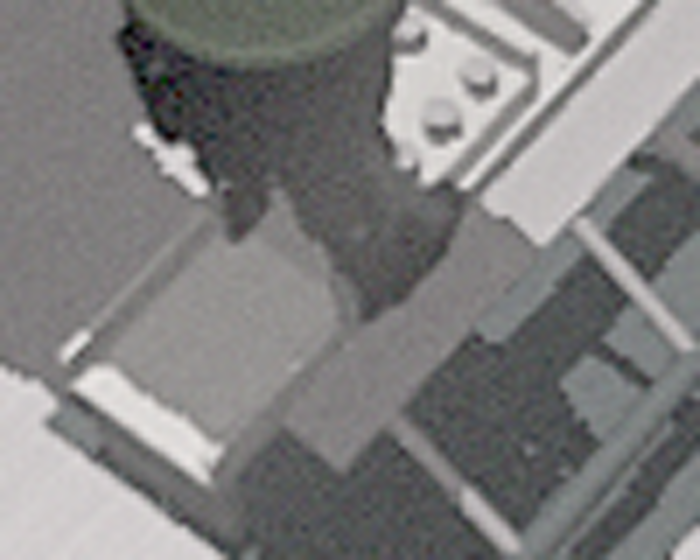

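move_arm --motion '[[[0,0,-8],[0,0,0]],[[0,0,-16],[0,0,0]],[[0,0,-20],[0,0,0]],[[0,0,-20],[0,0,0]]]'

```text
clock: 4.32
position: [0.5372, -0.1576, 0.129]
tool_rot: [-3.141, -0.0, 1.618]
force: [-0.4, -0.4, 0.3]
grip_width: 0.0503
```

move_arm --motion '[[[0,0,-3],[0,0,0]],[[0,0,-3],[0,0,0]]]'

```text
clock: 4.58
position: [0.5373, -0.1577, 0.1263]
tool_rot: [3.141, 0.0, 1.618]
force: [0.1, -0.4, 3.8]
grip_width: 0.0501
```

move_arm --motion '[[[0,0,-3],[0,0,0]],[[0,0,-3],[0,0,0]]]'

```text
clock: 4.82
position: [0.5373, -0.1577, 0.1232]
tool_rot: [-3.141, -0.0, 1.618]
force: [-0.7, -0.7, 3.5]
grip_width: 0.0501
```

move_arm --motion '[[[0,0,-3],[0,0,0]],[[0,0,-3],[0,0,0]]]'

```text
clock: 5.08
position: [0.5373, -0.1577, 0.1202]
tool_rot: [-3.141, 0.0, 1.618]
force: [-1.5, -0.9, 4.8]
grip_width: 0.0499
```

move_arm --motion '[[[0,0,-3],[0,0,0]],[[0,0,-6],[0,0,0]],[[0,0,-9],[0,0,0]],[[0,0,-11],[0,0,0]],[[0,0,-12.5],[0,0,0]],[[0,0,-12.5],[0,0,0]]]'

```text
clock: 5.82
position: [0.5368, -0.1578, 0.1078]
tool_rot: [-3.14, 0.0, 1.618]
force: [-4.6, -1.5, 7.6]
grip_width: 0.0501
```

Run:
```python
from h import *
f=save('s4','scene');g=save('t4','top');o=observe();print(o['clock'],o['position'],o['force'])
im=cv2.imread('pics/s4.png')[190:300,180:310]
im=np.clip(255*(im/255.)**.5,0,255).astype('uint8')
cv2.imwrite('pics/s4d.png',cv2.resize(im,None,fx=5.4,fy=5.4,interpolation=cv2.INTER_CUBIC))
im=cv2.imread('pics/t4.png')[150:260,200:360]
im=np.clip(255*(im/255.)**.5,0,255).astype('uint8')
cv2.imwrite('pics/t4d.png',cv2.resize(im,None,fx=5,fy=5,interpolation=cv2.INTER_CUBIC))
```

```text
5.925 [ 0.53685232 -0.15777355  0.10784962] [-6.70283662  0.30962694  8.17128666]
```

View pics/s4d.png

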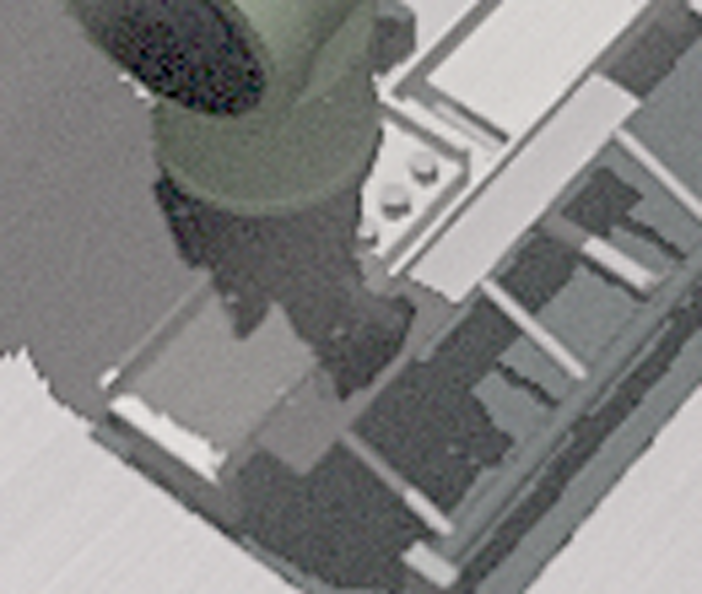

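View pics/t4d.png

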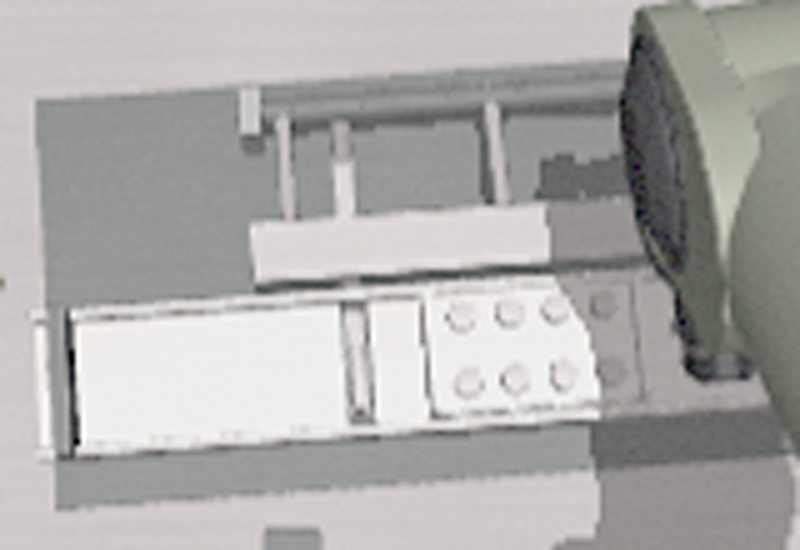

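Run:
```python
from fit import *
p=json.load(open('p.json'))
f=grab_frame('scene');g=grab_frame('top')
def bar(th):
    a=th-.25; c,s=np.cos(a),np.sin(a); L=[]
    for y in(-215,50):
        for u in(-97,-67):
            # hinge side +x ; growing th lowers bar
            dx,dz=u,34
            L.append((140+c*dx-s*dz,y,50+s*dx+c*dz))
    return L
for th in(0,.2,.25,.3):
    print(th,np.round(bar(th)[2:],1).tolist(),proj(g,W(p,bar(th)))[2:].round(1).tolist(),proj(f,W(p,bar(th))).round(1).tolist())
for n,cam,(a,b,d,e),sc in(('t5',g,(150,260,200,360),5),('s5',f,(190,300,180,310),5.4)):
    im=cam['frame'][a:b,d:e,::-1]; im=np.clip(255*(im/255.)**.6,0,255).astype('uint8')
    im=cv2.resize(im,None,fx=sc,fy=sc,interpolation=cv2.INTER_CUBIC)
    for th,col in((.2,(0,200,0)),(.25,(0,0,255)),(.3,(255,0,0))):
        q=((proj(cam,W(p,bar(th)))-[d,a]+.5)*sc).astype(np.int32)[[0,1,3,2]]
        cv2.polylines(im,[q],True,col,1)
    q=((proj(cam,W(p,[(-33,-3,60),(33,-3,60),(33,3,60),(-33,3,60)]))-[d,a]+.5)*sc).astype(np.int32)
    cv2.polylines(im,[q],True,(255,0,255),1)
    cv2.imwrite(f'pics/{n}.png',im)
```

```text
0 [[54.4, 50.0, 106.9], [83.5, 50.0, 99.5]] [[250.2, 200.1], [249.7, 189.3]] [[228.2, 268.9], [237.3, 276.8], [292.8, 200.4], [301.4, 207.5]]
0.2 [[44.8, 50.0, 88.8], [74.8, 50.0, 87.3]] [[250.7, 205.1], [250.1, 193.6]] [[225.8, 270.2], [234.9, 277.1], [289.8, 202.5], [298.6, 208.4]]
0.25 [[43.0, 50.0, 84.0], [73.0, 50.0, 84.0]] [[250.9, 206.1], [250.2, 194.6]] [[225.4, 270.7], [234.4, 277.3], [289.2, 203.2], [298.0, 208.8]]
0.3 [[41.4, 50.0, 79.1], [71.4, 50.0, 80.6]] [[251.0, 207.1], [250.3, 195.4]] [[225.1, 271.3], [234.0, 277.6], [288.7, 203.9], [297.5, 209.2]]
```

View pics/t5.png

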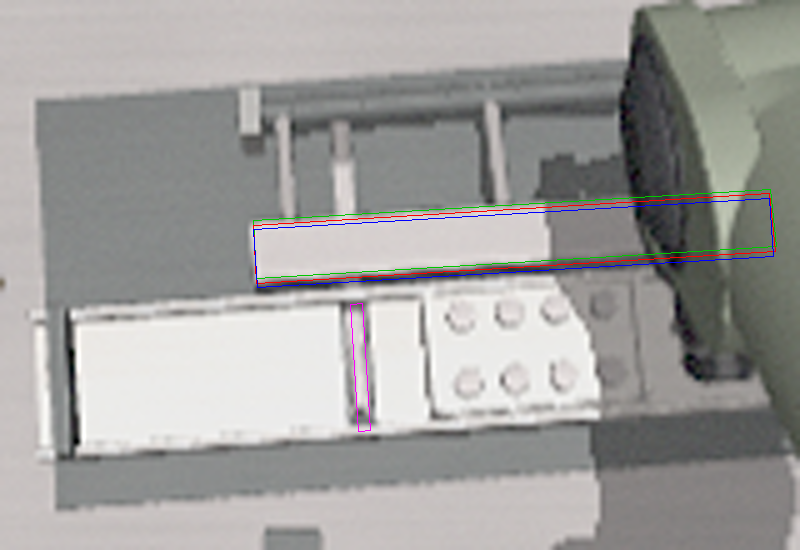

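View pics/s5.png

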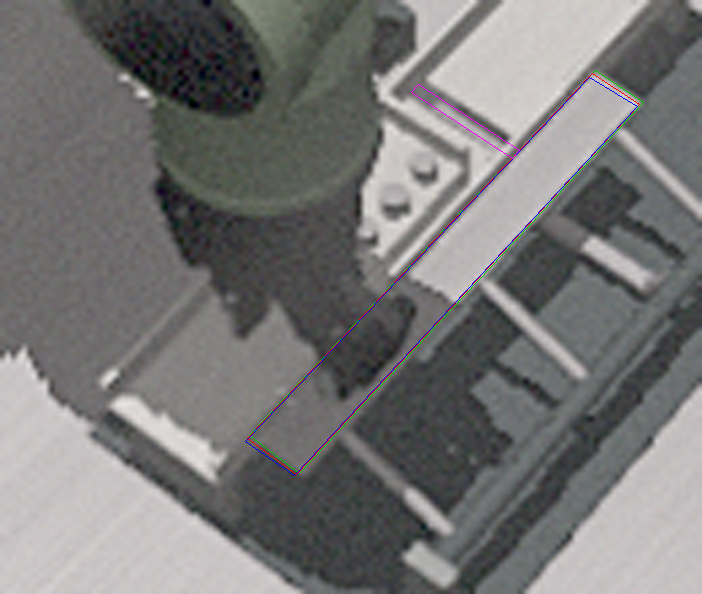

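move_arm --motion '[[[-2,0,-1],[0,0,0]],[[-4,0,-2],[0,0,0]],[[-4,0,-2],[0,0,0]]]'

```text
clock: 6.4
position: [0.5335, -0.1576, 0.1059]
tool_rot: [3.141, 0.0, 1.618]
force: [2.3, -1.0, 3.8]
grip_width: 0.0499
```

move_arm --motion '[[[0,0,-1],[0,0,0]],[[0,0,-1],[0,0,0]]]'

```text
clock: 6.65
position: [0.5332, -0.1576, 0.1047]
tool_rot: [-3.141, -0.0, 1.618]
force: [0.3, -0.2, 6.1]
grip_width: 0.05
```

move_arm --motion '[[[0,3,0],[0,0,0]],[[-0.4,8,0],[0,0,0]],[[-0.6,13,0],[0,0,0]],[[-0.8,18,0],[0,0,0]],[[-1.1,23,0],[0,0,0]],[[-1.2,26,0],[0,0,0]],[[-1.3,27,0],[0,0,0]]]'

```text
clock: 7.52
position: [0.5317, -0.1317, 0.1048]
tool_rot: [-3.141, 0.001, 1.617]
force: [0.7, -7.1, 4.6]
grip_width: 0.0499
```

```bash
cat > look.py <<'E'
import sys
from fit import *
n=sys.argv[1]; p=json.load(open('p.json'))
f=grab_frame('scene');g=grab_frame('top');o=observe()
w=(o['position']-[p[0],p[1],0])*1000;c,s=np.cos(p[2]),np.sin(p[2])
print(o['clock'],'chute xy',c*w[0]+s*w[1],-s*w[0]+c*w[1],w[2],o['force'],o['tool_rot'])
def bar(th):
    a=th-.25; c,s=np.cos(a),np.sin(a)
    return [(140+c*u-s*34,y,50+s*u+c*34) for y in(-215,50) for u in(-97,-67)]
for k,cam,(a,b,d,e),sc in(('t',g,(150,260,200,360),5),('s',f,(170,300,180,320),4.5)):
    im=cam['frame'][a:b,d:e,::-1]; im=np.clip(255*(im/255.)**.6,0,255).astype('uint8')
    im=cv2.resize(im,None,fx=sc,fy=sc,interpolation=cv2.INTER_CUBIC)
    q=((proj(cam,W(p,bar(.25)))-[d,a]+.5)*sc).astype(np.int32)[[0,1,3,2]]
    cv2.polylines(im,[q],True,(0,0,255),1)
    cv2.imwrite(f'pics/{n}{k}.png',im)
E
python3 look.py a
```

```text
7.625 chute xy 27.38956610913937 -141.97376267436871 104.79948481568955 [ 0.04848473 -5.50391625  6.03330738] [-3.14090801e+00  1.17901003e-03  1.61697240e+00]
```

View pics/at.png

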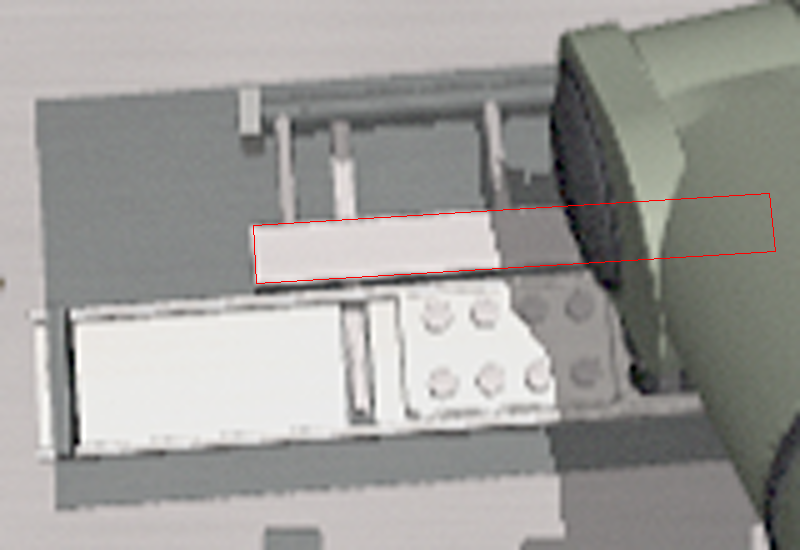

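View pics/as.png

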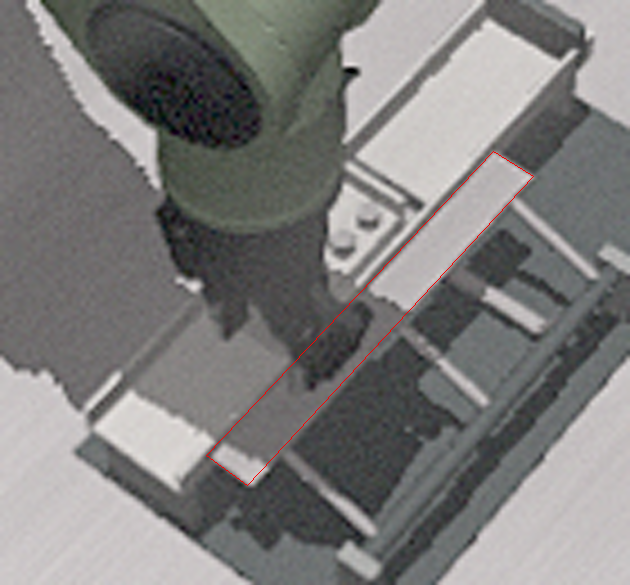

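move_arm --motion '[[[-0.1,3,0],[0,0,0]],[[-0.4,9,0],[0,0,0]],[[-0.8,17,0],[0,0,0]],[[-1.2,25,0],[0,0,0]],[[-1.6,33,0],[0,0,0]],[[-1.9,41,0],[0,0,0]],[[-2.3,49,0],[0,0,0]],[[-2.7,57,0],[0,0,0]],[[-3.1,65,0],[0,0,0]],[[-3.4,72,0],[0,0,0]],[[-3.6,77,0],[0,0,0]],[[-3.8,80,0],[0,0,0]]]'

```text
clock: 9.12
position: [0.5279, -0.0518, 0.1048]
tool_rot: [-3.141, 0.002, 1.617]
force: [0.8, -8.6, 5.6]
grip_width: 0.0501
```

```bash
python3 look.py b
```

```text
9.225 chute xy 27.36205838331228 -61.6760792821169 104.76137918714764 [-0.44268189 -5.47687317  5.56730817] [-3.14073130e+00  1.19098288e-03  1.61727427e+00]
```

View pics/bt.png

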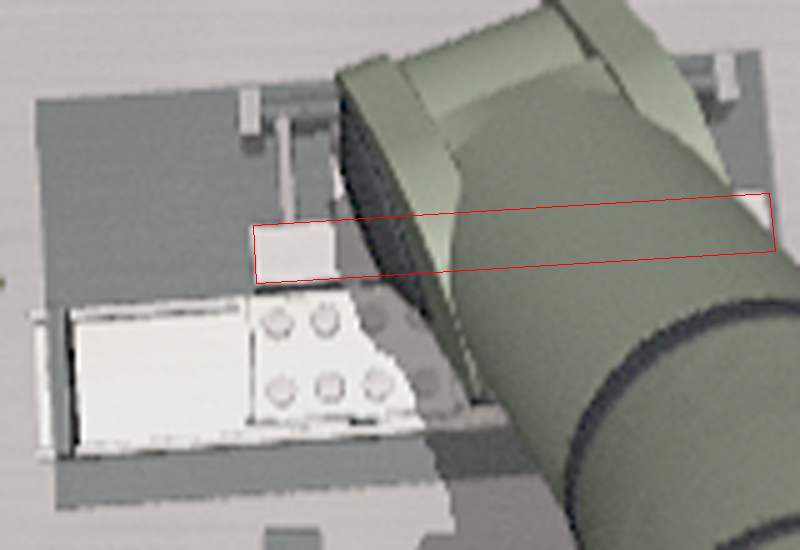

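View pics/bs.png

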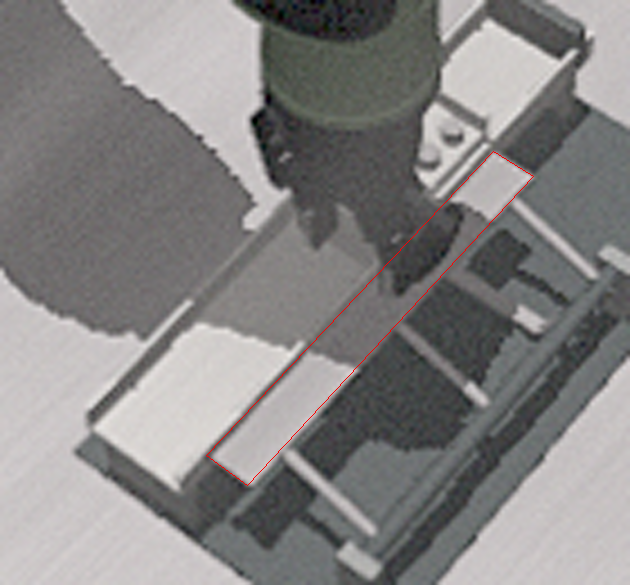

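move_arm --motion '[[[-0.1,3,0],[0,0,0]],[[-0.4,9,0],[0,0,0]],[[-0.8,17,0],[0,0,0]],[[-1.2,25,0],[0,0,0]],[[-1.6,33,0],[0,0,0]],[[-1.9,41,0],[0,0,0]],[[-2.3,49,0],[0,0,0]],[[-2.7,57,0],[0,0,0]],[[-3.0,64,0],[0,0,0]],[[-3.3,70,0],[0,0,0]],[[-3.5,75,0],[0,0,0]],[[-3.6,77,0],[0,0,0]]]'

```text
clock: 10.72
position: [0.5243, 0.0251, 0.1047]
tool_rot: [-3.14, 0.002, 1.617]
force: [-0.2, -10.0, 7.4]
grip_width: 0.05
```

```bash
python3 look.py c
```

```text
10.825 chute xy 27.36001790999629 15.123118829327424 104.7535623554826 [-0.06582957 -6.12834175  6.46542198] [-3.14055892e+00  1.58935651e-03  1.61705364e+00]
```

View pics/ct.png

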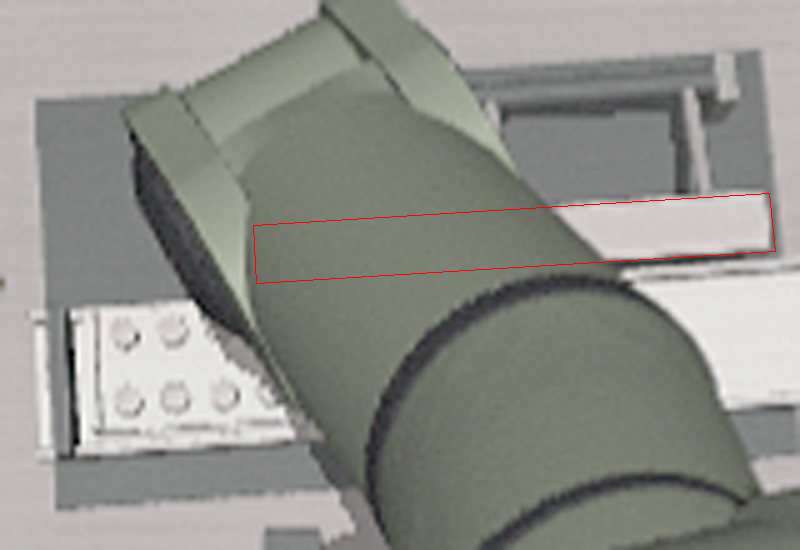

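View pics/cs.png

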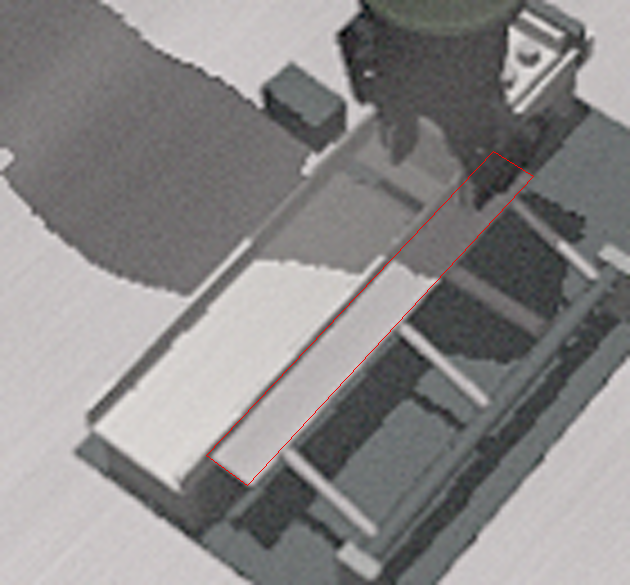

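move_arm --motion '[[[-0.1,2,0],[0,0,0]],[[-0.2,4,0],[0,0,0]],[[-0.3,6,0],[0,0,0]],[[-0.3,6,0],[0,0,0]]]'

```text
clock: 11.32
position: [0.524, 0.031, 0.1047]
tool_rot: [-3.141, 0.002, 1.617]
force: [-1.2, -6.4, 7.1]
grip_width: 0.0501
```

move_arm --motion '[[[0,1,0],[0,0,0]],[[-0.1,2,0],[0,0,0]],[[-0.1,2,0],[0,0,0]]]'

```text
clock: 11.7
position: [0.5239, 0.0329, 0.1048]
tool_rot: [-3.141, 0.002, 1.617]
force: [-0.2, -7.6, 7.6]
grip_width: 0.0499
```

move_arm --motion '[[[0,1,0],[0,0,0]],[[0,1,0],[0,0,0]]]'

```text
clock: 11.95
position: [0.5239, 0.0338, 0.1047]
tool_rot: [-3.14, 0.002, 1.617]
force: [-0.1, -8.4, 8.1]
grip_width: 0.0497
```

move_arm --motion '[[[0,1,0],[0,0,0]],[[0,1,0],[0,0,0]]]'

```text
clock: 12.2
position: [0.5239, 0.0348, 0.1047]
tool_rot: [-3.14, 0.002, 1.617]
force: [0.3, -8.2, 7.8]
grip_width: 0.0498
```

```bash
python3 look.py d
```

```text
12.3 chute xy 27.431194957385085 24.68538568804758 104.73917981941831 [-0.28298539 -7.15394939  7.44010643] [-3.14046749e+00  1.92594004e-03  1.61663939e+00]
```

View pics/dt.png

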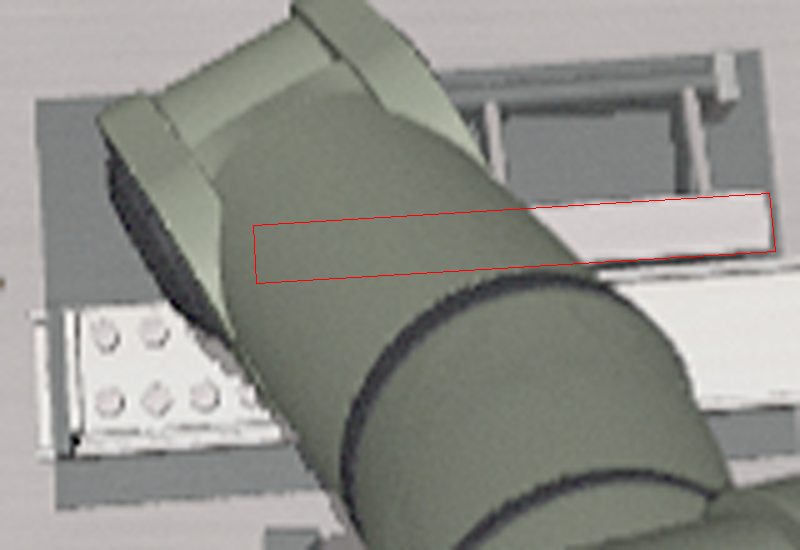

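move_arm --motion '[[[0,1,0],[0,0,0]],[[0,1,0],[0,0,0]]]'

```text
clock: 12.55
position: [0.5239, 0.0354, 0.1047]
tool_rot: [-3.14, 0.003, 1.616]
force: [-0.0, -10.8, 8.3]
grip_width: 0.0498
```

move_arm --motion '[[[0,0.5,0],[0,0,0]],[[0,1,0],[0,0,0]],[[0,1,0],[0,0,0]]]'

```text
clock: 12.92
position: [0.5239, 0.0354, 0.1047]
tool_rot: [-3.14, 0.004, 1.616]
force: [1.0, -16.1, 8.7]
grip_width: 0.05
```

move_arm --motion '[[[0,-1.5,0],[0,0,0]],[[0.2,-4,0],[0,0,0]],[[0.2,-4,0],[0,0,0]]]'

```text
clock: 13.3
position: [0.5241, 0.0343, 0.1047]
tool_rot: [-3.141, 0.0, 1.618]
force: [-0.8, 0.8, 6.1]
grip_width: 0.0501
```

```bash
python3 look.py e
```

```text
13.4 chute xy 27.63610258089483 24.193995449736107 104.7465909784388 [-0.82620122  0.54655786  5.64110203] [-3.14090191e+00  9.14852754e-05  1.61788090e+00]
```

View pics/et.png

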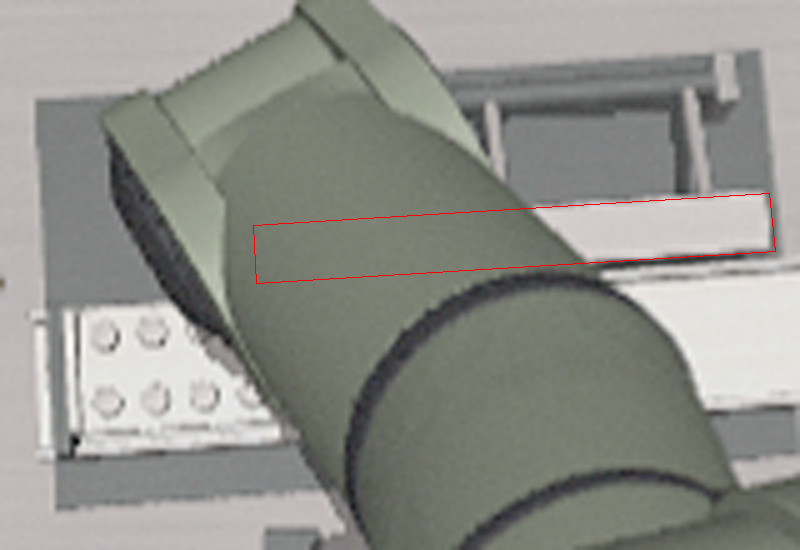

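View pics/es.png

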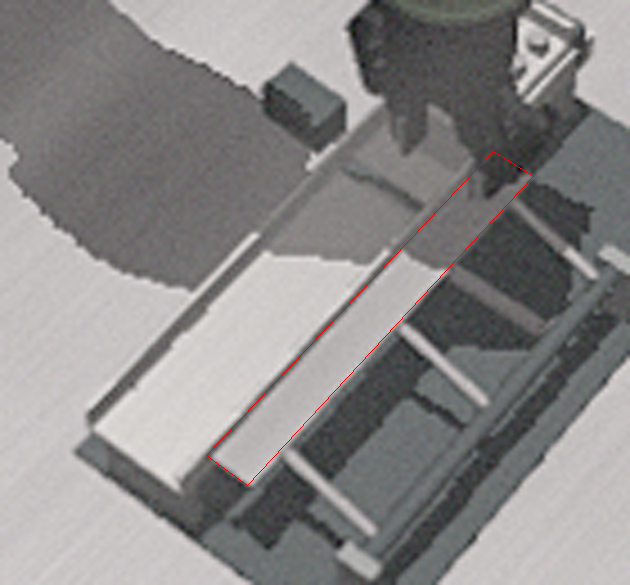

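Run:
```python
from fit import *
p=json.load(open('p.json'))
g=grab_frame('top')
im=g['frame'][205:247,203:263,::-1]; sc=13
im=cv2.resize(im,None,fx=sc,fy=sc,interpolation=cv2.INTER_CUBIC); cv2.imwrite('pics/f0.png',im)
for L,col in (([(-30,145,105),(30,145,105)],(0,0,255)),([(-33,145,96),(33,145,96)],(255,0,0)),([(-30,143,105),(30,143,105)],(0,160,0))):
    q=((proj(g,W(p,L))-[203,205]+.5)*sc).astype(int); print(q.tolist()); cv2.line(im,tuple(map(int,q[0])),tuple(map(int,q[1])),col,1)
cv2.imwrite('pics/f1.png',im)
```

```text
[[147, 411], [133, 100]]
[[153, 431], [138, 91]]
[[157, 410], [144, 99]]
```

View pics/f1.png

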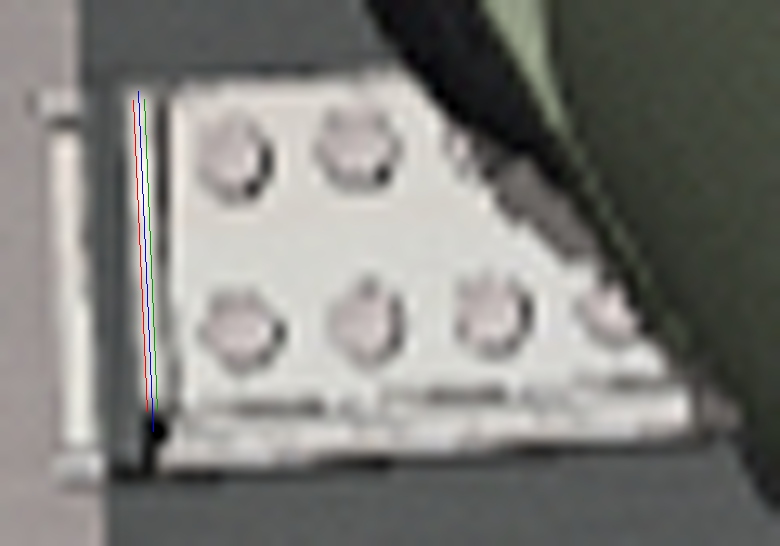

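```bash
python3 - <<'E'
import cv2
im=cv2.imread('pics/t0.png')
a=cv2.resize(im[200:242,268:328],None,fx=13,fy=13,interpolation=cv2.INTER_CUBIC)
cv2.imwrite('pics/f2.png',a)
E
python3 - <<'E'
from h import *
g=grab_frame('scene');im=g['frame'][160:220,270:330,::-1]
cv2.imwrite('pics/f3.png',cv2.resize(im,None,fx=10,fy=10,interpolation=cv2.INTER_CUBIC))
E
```

```text
(no output)
```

View pics/f2.png

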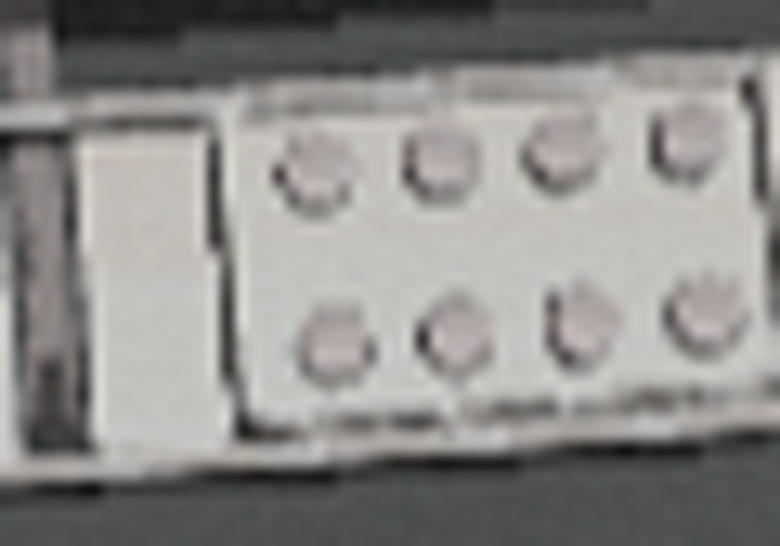

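View pics/f3.png

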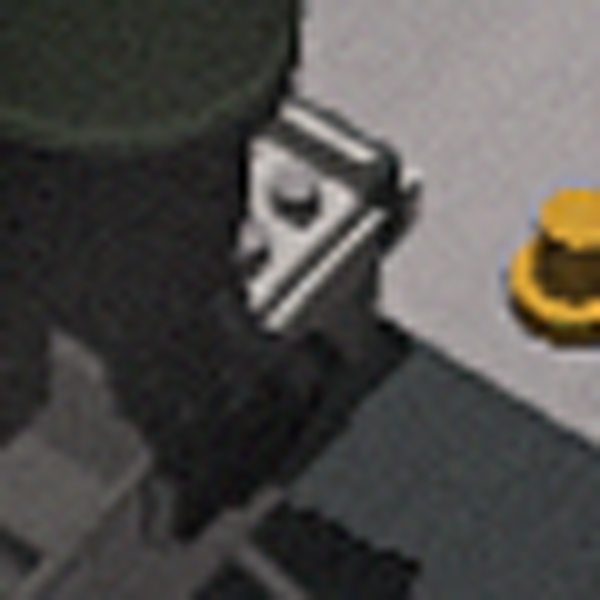

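move_arm --motion '[[[0,-1.5,0],[0,0,0]],[[0,-1.5,5],[0,0,0]],[[0,-1.5,12],[0,0,0]],[[0,-1.5,20],[0,0,0]],[[0,-1.5,30],[0,0,0]],[[0,-1.5,45],[0,0,0]],[[0,-1.5,65],[0,0,0]],[[0,-1.5,90],[0,0,0]],[[0,-1.5,115],[0,0,0]],[[0,-1.5,135],[0,0,0]],[[0,-1.5,145],[0,0,0]],[[0,-1.5,148],[0,0,0]]]'

```text
clock: 15.0
position: [0.5244, 0.0328, 0.2532]
tool_rot: [3.141, 0.0, 1.618]
force: [0.3, -0.6, -0.2]
grip_width: 0.0497
```

move_arm --motion '[[[0,-20,0],[0,0,0]],[[0,-55,0],[0,0,0]],[[0,-95,0],[0,0,0]],[[0,-135,0],[0,0,0]],[[0,-175,0],[0,0,0]],[[0,-215,0],[0,0,0]],[[0,-255,0],[0,0,0]],[[0,-285,0],[0,0,0]],[[0,-300,0],[0,0,0]],[[0,-300,0],[0,0,0]]]'

```text
clock: 16.25
position: [0.5242, -0.2672, 0.2522]
tool_rot: [-3.141, -0.001, 1.617]
force: [-0.2, 1.1, -0.2]
grip_width: 0.0497
```

```bash
python3 look.py g
python3 - <<'E'
from h import *
save('t9','top')
for n,c,(a,b,d,e),sc in(('h0','top',(205,247,203,263),13),('h1','scene',(160,280,190,330),5)):
    im=grab_frame(c)['frame'][a:b,d:e,::-1]; cv2.imwrite(f'pics/{n}.png',cv2.resize(im,None,fx=sc,fy=sc,interpolation=cv2.INTER_CUBIC))
E
```

```text
16.35 chute xy 13.973689186933928 -275.6269690918509 252.62098659119954 [-0.04916747  0.34704445 -0.77294016] [-3.14140613e+00 -7.24769382e-04  1.61902323e+00]
```

View pics/h0.png

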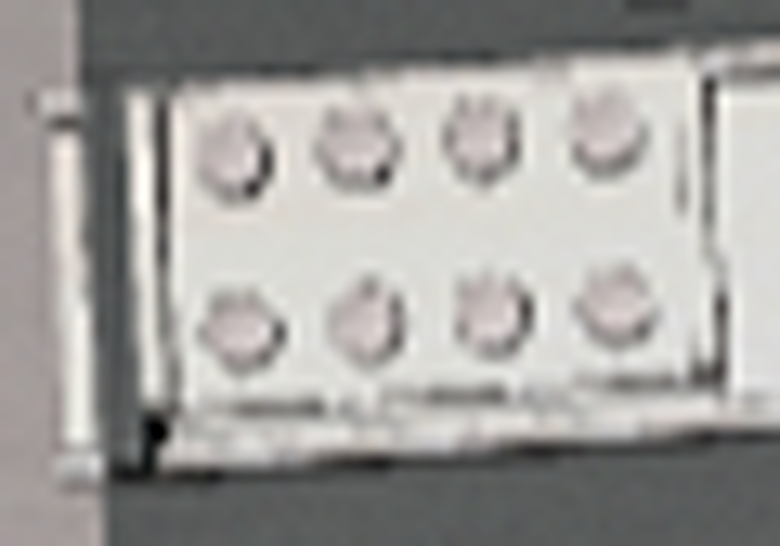

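View pics/h1.png

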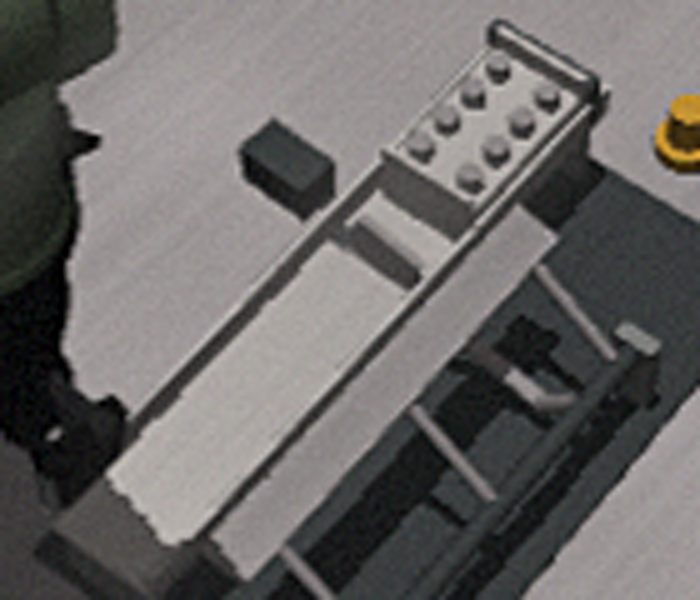

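View pics/t9.png

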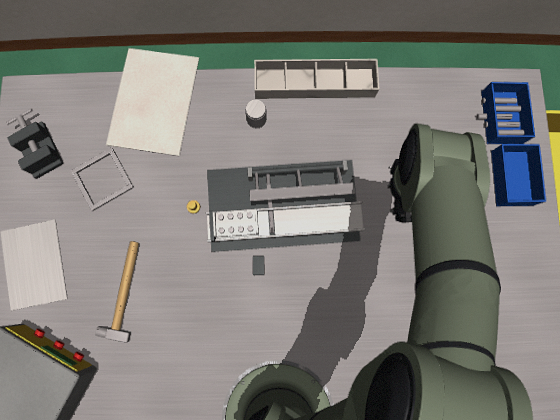

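```bash
python3 -c "
from workcell import *
print(job_done())"
```

```text
the job is handed in; nothing more can be done
None
```

The rack is home against the end stop and the gate has sprung shut behind it. I handed the job in at about 16.5 s of the 45 s allowed.

- **Method:** One fingertip pressed the bar down to about 0.25 rad before the rack moved, and slid along it the whole way. The other fingertip pushed the rack's trailing plate. I backed off about 2.5 mm before lifting, so the rack was not dragged up, then took the hand clear.
- **Rack home:** The push stalled as its force rose from about 8 N to 16 N. The stall point agrees with the calculated home position to about 1 to 2 mm. In the last pictures the leading plate is against the stop and the rack is flat.
- **Gate:** The tongue and bar are up behind the rack. I only estimated the hold angle, from bar height, camera overlays and force; it came out at 0.23 to 0.28 rad, above the 0.20 needed. I saw no sign of the rack touching the gate.
- **Bench:** The bystanders I could see in the last top picture look unmoved. The arm hid the screwdriver and flange there, so I did not check those two; the hand was never near them.
- **Disagreement:** Predicted and actual fingertip length differed by a few millimetres at this jaw opening. I allowed for it by feeling for the bar.

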